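Set a burr in the collet stand and tighten the nut

TASK

Take the burr with the red band out of the wooden bit block and push its shank down through the collet nut of the blue stand, gently, until it sits fully home on the depth stop. Let go of it, then turn the collet nut clockwise (seen from above) by its orange-tipped handle until the jaws grip the shank firmly, without overtightening, and leave the burr standing there; do not disturb the other burr, the copper bobbin, the foam block or the glue bottle.

Things in the scene. Friction and masses are not known exactly. Their poses are not given: they have to be found in the camera images.
- burr_red: steel burr, 96 mm long, 90 g: a plain shank 12 mm across and 70 mm long with a 4 mm cone at its foot, above it a brass-coloured round head 16 mm across and 26 mm tall with a RED band round its lower end. Origin at the centre of the shank's foot, z along the axis towards the head (head from z = 70 to 96 mm). It starts upright in one of the two holes of the bit block.
- burr_blue: bystander: the same burr with a BLUE band, upright in the other hole of the block
- bit_block: fixed block of light wood, 50 x 165 x 58 mm (x, y, z), origin at the centre of its underside; two holes 13.8 mm across and 53 mm deep along its y axis at y = -55 and +55 mm, so that the burrs' heads start 17 mm above its top
- collet_stand: fixed stand: blue base plate 110 x 110 x 12 mm, column up to z = 55 mm, then the collet nut up to 84.5 mm. Origin under its centre; the bore lies on its z axis. From the top: countersink in the nut (31 to 18 mm wide), three open jaws, three spring balls at z = 50 mm, countersunk mouth (z = 46 to 36 mm) of a 14 mm guide bore, depth stop
- depth_stop: flat fixed steel button in the bore, origin at the centre of its top, its height set anew each time 22 to 28 mm above the table. The spring balls hold the shank where it is let go: push it down past them (3 to 5 N) until the force climbs beyond that; over 30 N on the stop damages it. Home, the head's underside is 7.5 to 13.5 mm above the nut's face
- nut_face (a point): centre of the round upper face of the collet nut, on the bore axis, 84.5 mm above the table. The knurled steel nut is 45 mm across and 26 mm tall.
- handle_ball (a point): centre of the orange ball (20 mm) at the end of the nut's handle, 95 mm from the bore axis, 70.5 mm above the table. The handle is a level steel bar 8 mm thick at that height, leaving the nut radially, bare from 27 to 85 mm from the axis. At the start it points somewhere between the robot's right (-y) and the robot (-x). Clockwise from above (from -y towards -x) closes the jaws
- collet_nut: the nut with its handle; origin on the bore axis, x along the handle. It turns freely with 0.3 N m (4 to 5 N pushed at 70 mm from the axis, felt only while it turns). The jaws touch after 0.3 to 0.8 rad, different each time. Then torque climbs about 0.12 N m per 10 N of jaw force: firm from 0.55 N m (8 N at 70 mm), overtight from 0.9 N m (13 N at 70 mm). It stays where it is left
- jaw_a: one of the three steel jaws of the collet, inside the nut, 57 to 73 mm above the table; its push on the shank is the grip: at least 8 N is firm, above 70 N is overtightened
- jaw_b: second jaw, like jaw_a
- jaw_c: third jaw, like jaw_a
- bobbin_3: bystander: bobbin of copper wire with black flanges, 67 x 68 x 74 mm, origin under its centre
- foam_block: bystander: grey foam block, 90 x 63 x 34 mm, origin under its centre
- glue_bottle: bystander: white glue bottle with a red nozzle, standing, 38 mm across, 109 mm tall, origin under its centre

How it is judged:
On the way, in this order (a step that is already met when the one before it is completed fails the run):
1. the red-banded burr is home on the depth stop, upright, let go, with the jaws still open (z of burr_red in the frame of depth_stop below 0.0015 m and horizontal distance between burr_red and depth_stop below 0.003 m and contact force between the fingers and burr_red below 0.1 N and contact force between each of jaw_a, jaw_b, jaw_c and burr_red below 3 N), for 0.2 s.
2. all three jaws grip the shank with at least 8 N (contact force between each of jaw_a, jaw_b, jaw_c and burr_red above 8 N), for 0.2 s.
At the end, for the whole second after the job is handed in: the red-banded burr stands still and upright (within 0.06 rad) in the collet, its foot within 1.5 mm of the depth stop and within 3 mm of its axis, and each of the three jaws presses on its shank with at least 8 N (all of step 2 and z of burr_red in the frame of depth_stop below 0.0015 m and horizontal distance between burr_red and depth_stop below 0.003 m and angle between burr_red's own z axis and vertical below 0.06 rad and linear speed of burr_red below 0.01 m/s); the robot touches nothing.
It fails at once if the burr is rammed on the depth stop with more than 30 N (contact force between burr_red and depth_stop above 30 N).
It fails at once if the collet is overtightened: a jaw presses with more than 70 N (contact force between any of jaw_a, jaw_b, jaw_c and burr_red above 70 N).
It fails at once if the blue-banded burr is moved by more than 30 mm (distance of burr_blue from where it was at the start of the episode above 0.03 m).
It fails at once if the copper bobbin, the foam block or the glue bottle is moved by more than 30 mm (distance of any of bobbin_3, foam_block, glue_bottle from where it was at the start of the episode above 0.03 m).
It also fails if it takes over 69 s, if anything falls off the work surface, if the arm or the gripper's body presses on something with over 40 N, if the wrist force passes 120 N, or if a joint passes its speed limit or range.

ROBOT

A 6-joint arm with a two-finger parallel gripper is mounted at the origin on a cart in front of the work surface, level with it; the furniture and walls round the work are solid. World frame = base frame: x ahead of the robot, y to its left, z up, the work surface at z = 0. Lengths are in m, angles in rad, forces in N, time in s.
With the tool pointing down it reaches from about 0.3 to 0.85 m from the base axis. Payload 5.4 kg.
Tool frame: the origin (TCP) lies at the very end of the fingers, on their centre line; the grasp point (between the pads) lies 19 mm behind it; z points along the fingers, y is the line along which they close (so a half turn about z gives the same grasp; the last joint's range is limited). The gripper opens to 85 mm and grips with 20 to 120 N. Pads are 22 mm wide; open, the fingers measure 114 mm over their backs; the gripper's body (76 mm by 85 mm) begins 54 mm behind the grasp point. The pads swing forward as they close: fully open they stand 13 mm farther back than shut.
Start: joints at [-1.448, 0.158, 1.597, -0, 1.386, -0.21], TCP at [0.188, -0.543, 0.231] pointing down, gripper open.
Joint ranges: [-2.91, 2.91], [-0.94, 2.29], [0.18, 2.7], [-1.29, 4.43], [0.17, 2.64], [-3, 3]. Speed limits (rad/s): [2.57, 2.57, 3.14, 3.14, 3.14, 3.14].

INTERFACE

Orientations are given as a unit quaternion [x, y, z, w].
In Python, from rig import status, optics, sign_off gives the robot as it stands.
- The arm moves only by the tool jog_arm, never from a script. Its argument "targets" is a list of rows, each an object of numbers: "dx", "dy", "dz": the shift along the tool's x, y, z in mm; "twist": the turn about the tool's z in rad. In form: [{"dx": .., "dy": .., "dz": .., "twist": ..}, ...]. A call has 1 to 8 rows; each row is the pose to reach, as a shift and turn from the pose commanded when the call began, along the tool's axes at that moment; what a row does not reach only later rows make up. A row lasts 1/8 s, in which the tool goes at most 62.5 mm and 10.7 degrees, less where a joint would pass 70% of its speed; a pose out of reach is approached as far as the arm can. A call with a gripper value outside its range is refused whole. "hand" is the closure in counts, from 0 (fully open) to 255 (shut), set as the call begins (left out, the last holds). The fingers move at their own pace and stop on an object; the grip force is fixed at half the most. Time passes only in rows, so rows that repeat a pose let the fingers close. It gives the time, the measured TCP pose, the force, the opening and the grip force at its end, in the units of the state.
- status.state(): the state, without advancing time (a new reading comes with each control period).
- optics.camera(name): name is "side" or "top"; returns a dict with "frame" (400x640x3 uint8, red, green, blue), "z_map" (400x640 float32, m along the optical axis (not along the pixel's ray), 0 where there is no reading), "fx", "fy", "cx", "cy" (pixels), "T" (4x4, takes a point from camera to world coordinates). Camera axes: x right, y down, z forward; pixel columns grow to the right and rows downward; lengths in m; the calibration is good to about 2 mm. A picture is of the moment at which its call begins.
- sign_off(): hands the job in; it is judged then, once.
The state is a dict: "t": time; "qpos": joint angles; "qd": joint speeds; "tau": joint torques, N m; "ee_pos": TCP position; "ee_rot": TCP orientation; "wrist_force": force on the tool from outside, world axes, zero at the start; "torque": the same for the moment, N m; "opening": finger opening in m; "finger_force": force on a finger pad.
Only numpy, scipy, OpenCV 4.12 (cv2) and the standard library are available. Lean on these libraries where they do the work, as an engineer would, in place of code of your own. Each camera call takes 0.05 s, during which the arm holds its last target. There are 200 camera calls.

## Working session

There is one attempt and no reset: what is moved stays moved. The work goes in short steps, Python scripts to look and compute and a tool call to move; the robot and the scene stay as the last step left them, time stands still between calls to the robot, and variables do not carry over. Pictures are saved under pics/ and viewed, at most 10 in all, crops included, and the job is handed in when it is done.

Besides the shell and the picture viewer there is one more tool, called after "Call:" as a command line: name --argument value ..., lists and objects as JSON in quotes. jog_arm: Moves the arm, as the interface text tells. Its arguments: {"type":"object","properties":{"targets":{"type":"array","items":{"type":"object","properties":{"dx":{"type":"number"},"dy":{"type":"number"},"dz":{"type":"number"},"twist":{"type":"number"}}}},"hand":{"type":"number"}},"required":["targets"]}

```bash
mkdir -p pics
cat > h.py <<'E'
import numpy as np, cv2
from rig import status, optics
def cam(n):
    c=optics.camera(n); c['T']=np.array(c['T']); return c
def save(c,name): cv2.imwrite('pics/'+name,cv2.cvtColor(c['frame'],cv2.COLOR_RGB2BGR))
def ray(c,u,v):
    d=np.array([(u-c['cx'])/c['fx'],(v-c['cy'])/c['fy'],1.]); return c['T'][:3,3],c['T'][:3,:3]@d
def plane(c,u,v,z):
    o,d=ray(c,u,v); return o+d*(z-o[2])/d[2]
def pt(c,u,v):
    o,d=ray(c,u,v); return o+d*c['z_map'][int(v),int(u)]
def cloud(c):
    v,u=np.mgrid[:400,:640]; D=np.stack([(u-c['cx'])/c['fx'],(v-c['cy'])/c['fy'],np.ones(u.shape)],-1)
    return (D*c['z_map'][...,None])@c['T'][:3,:3].T+c['T'][:3,3]
E
python3 - <<'E'
from h import *
s=status.state(); print(s)
for n in('top','side'):
    c=cam(n); save(c,n+'1.png'); np.savez(n+'1.npz',**c); print(n,c['fx'],c['cx'],c['cy'],c['T'].round(3).tolist())
E
```

```text
{'t': 0.0, 'qpos': array([-1.44809463e+00,  1.59078795e-01,  1.59823511e+00, -1.82163045e-05,
        1.38619735e+00, -2.10083278e-01]), 'qd': array([-0.00111732, -0.0002062 ,  0.00032799,  0.00019712,  0.00040322,
        0.0014936 ]), 'tau': array([ 1.39899680e-04, -3.96001017e+01, -3.31429088e+01, -2.37943023e-04,
        8.39881453e-03,  2.17973940e-05]), 'ee_pos': array([ 0.18774736, -0.54284726,  0.23029875]), 'ee_rot': array([ 9.86187948e-01,  1.65627325e-01,  3.29560170e-05, -9.58776141e-04]), 'wrist_force': array([-0.43877022,  0.06417728, -0.45811448]), 'torque': array([ 0.03083256, -0.02081365, -0.00185864]), 'finger_force': 0.0, 'opening': 0.08518584520597383}
top 378.2877756190584 313.9696750001519 204.55510532353816 [[0.016, -0.992, 0.122, 0.388], [-1.0, -0.014, 0.022, -0.001], [-0.02, -0.122, -0.992, 1.296], [0.0, 0.0, 0.0, 1.0]]
side 383.78186915836284 320.3492383560389 202.70023866487904 [[0.922, -0.188, 0.338, 0.112], [-0.386, -0.39, 0.836, -0.952], [-0.025, -0.902, -0.432, 0.602], [0.0, 0.0, 0.0, 1.0]]
```

View pics/top1.png

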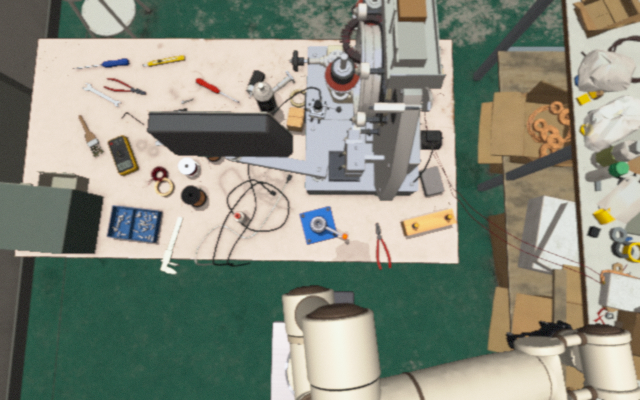

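View pics/side1.png

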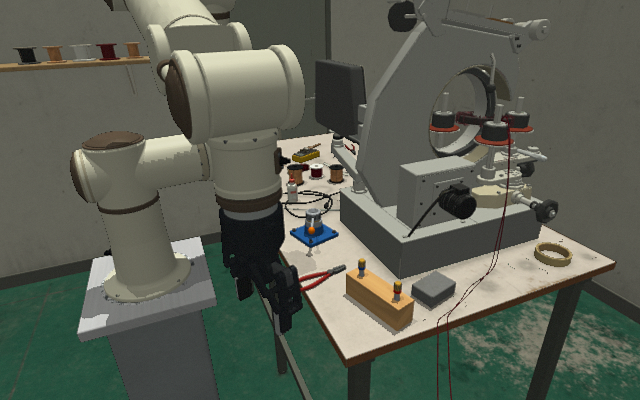

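The top view shows the blue stand at about (320,225), the orange ball at (345,237) and the bit block at (428,222). The side view shows the two burrs at (362,267) and (397,290). I still need crops to read the bands.

Run:
```python
from h import *
t=dict(np.load('top1.npz')); s=dict(np.load('side1.npz'))
a=cv2.resize(t['frame'][195:265,290:465],None,fx=4,fy=4,interpolation=cv2.INTER_CUBIC)
b=cv2.resize(s['frame'][195:335,270:470],None,fx=3.5,fy=3.5,interpolation=cv2.INTER_CUBIC)[:,:700]
b=cv2.resize(b,None,fx=.65,fy=.65)
im=np.zeros((280+b.shape[0],700,3),np.uint8); im[:280]=a; im[280:,:b.shape[1]]=b
save({'frame':im},'crop1.png')
for n,c in(('top',t),('side',s)):
    P=cloud(c); h=cv2.cvtColor(c['frame'],cv2.COLOR_RGB2HSV); 
    reg=(P[...,0]>.15)&(P[...,0]<.6)&(abs(P[...,1])<.6)&(P[...,2]>-.02)&(P[...,2]<.2)
    for nm,lo,hi in(('blue',(100,150,80),(125,255,255)),('orange',(8,190,150),(16,255,255)),('red',(0,170,60),(5,255,255)),('wood',(10,90,100),(22,220,255))):
        m=cv2.inRange(h,lo,hi)*reg.astype(np.uint8)
        N,L,S,C=cv2.connectedComponentsWithStats(m)
        for i in range(1,N):
            if S[i,4]>=5:
                q=P[L==i]; print(n,nm,S[i].tolist(),C[i].round(1).tolist(),np.median(q,0).round(3).tolist(),q.min(0).round(3).tolist(),q.max(0).round(3).tolist())
# geometry from top: high points in block and nut
P=cloud(t)
for nm,(u0,v0,u1,v1),zl,zh in(('heads',(395,205,462,240),.062,.09),('blocktop',(395,205,462,240),.052,.062),('nut',(300,208,342,245),.078,.1)):
    m=np.zeros((400,640),np.uint8); m[v0:v1,u0:u1]=1; m*=((P[...,2]>zl)&(P[...,2]<zh)).astype(np.uint8)
    N,L,S,C=cv2.connectedComponentsWithStats(m)
    for i in range(1,N):
        if S[i,4]>3: print(nm,S[i].tolist(),C[i].round(1).tolist(),P[L==i].mean(0).round(4).tolist(), [[round(float(x),3) for x in r] for r in cv2.boxPoints(cv2.minAreaRect(P[L==i][:,:2].astype(np.float32)))])
```

```text
top blue [302, 208, 33, 35, 563] [317.4, 224.9] [0.477, 0.015, 0.012] [0.418, -0.042, 0.004] [0.534, 0.067, 0.035]
top orange [343, 234, 4, 5, 12] [344.5, 236.2] [0.436, -0.074, 0.079] [0.431, -0.079, 0.075] [0.444, -0.069, 0.081]
top red [378, 262, 2, 3, 5] [378.4, 263.2] [0.352, -0.191, 0.013] [0.348, -0.194, 0.009] [0.355, -0.19, 0.015]
top red [389, 263, 2, 4, 8] [389.5, 264.5] [0.347, -0.229, 0.008] [0.342, -0.231, 0.007] [0.352, -0.227, 0.011]
top wood [156, 187, 5, 7, 13] [157.4, 189.8] [0.591, 0.571, 0.014] [0.578, 0.56, 0.002] [0.6, 0.576, 0.018]
top wood [165, 187, 8, 9, 16] [169.0, 191.8] [0.58, 0.528, 0.016] [0.571, 0.518, 0.008] [0.6, 0.541, 0.02]
top wood [201, 195, 3, 6, 13] [202.1, 197.6] [0.563, 0.41, 0.021] [0.556, 0.408, 0.008] [0.572, 0.412, 0.039]
top wood [195, 202, 6, 3, 11] [198.0, 203.3] [0.544, 0.423, 0.021] [0.54, 0.417, 0.01] [0.548, 0.431, 0.029]
top wood [401, 209, 56, 27, 809] [428.2, 222.1] [0.488, -0.348, 0.058] [0.444, -0.459, -0.006] [0.532, -0.264, 0.108]
top wood [342, 233, 6, 7, 21] [344.6, 236.2] [0.437, -0.075, 0.075] [0.428, -0.087, -0.004] [0
[... 1347 characters left out ...]
 -0.303, 0.011] [0.449, -0.284, 0.02]
side wood [353, 293, 6, 5, 7] [355.9, 294.9] [0.453, -0.316, 0.016] [0.451, -0.322, 0.013] [0.456, -0.304, 0.017]
heads [444, 215, 5, 6, 11] [445.9, 217.5] [0.5013, -0.3984, 0.0781] [[0.492, -0.403], [0.495, -0.407], [0.509, -0.396], [0.506, -0.392]]
heads [412, 223, 2, 5, 6] [412.5, 225.2] [0.475, -0.2905, 0.0817] [[0.469, -0.289], [0.469, -0.292], [0.482, -0.292], [0.482, -0.288]]
blocktop [404, 209, 52, 27, 673] [428.8, 221.5] [0.4894, -0.3494, 0.058] [[0.444, -0.276], [0.487, -0.436], [0.535, -0.423], [0.492, -0.263]]
nut [311, 217, 14, 14, 113] [317.4, 223.3] [0.4765, 0.0136, 0.0821] [[0.455, 0.034], [0.455, -0.008], [0.497, -0.007], [0.497, 0.035]]
```

View pics/crop1.png

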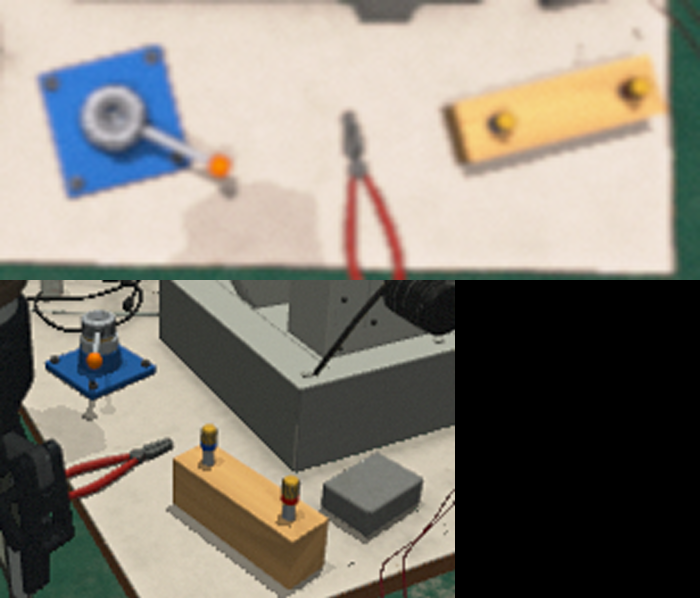

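The crop shows the red band on the far burr (side image about (397,291), y≈-0.40). The handle points at about -115°. Next I refine the two centres and check clearances around them.

Run:
```python
from h import *
t=dict(np.load('top1.npz')); s=dict(np.load('side1.npz'))
# yellow head: saturation-rich darker yellow vs. wood
for n,c,boxes in(('top',t,[(440,205,460,228),(405,214,424,236)]),('side',s,[(390,275,406,291),(355,253,369,268)])):
    P=cloud(c)
    for u0,v0,u1,v1 in boxes:
        q=P[v0:v1,u0:u1]; m=(q[...,2]>.07)&(q[...,2]<.115)
        vv,uu=np.nonzero(m); k=q[m]
        print(n,len(k),'px',uu.mean()+u0,vv.mean()+v0,uu.min()+u0,uu.max()+u0,vv.min()+v0,vv.max()+v0,k.mean(0).round(4),k.min(0).round(4),k.max(0).round(4))
        hh=q[m&(q[...,2]>.094)]
        if len(hh): print('   top',len(hh),hh.mean(0).round(4),((hh.min(0)+hh.max(0))/2).round(4))
# obstacles
P=np.concatenate([cloud(t).reshape(-1,3),cloud(s).reshape(-1,3)])
for nm,x,y,r in(('red',.503,-.403,.14),('nut',.4765,.0136,.16)):
    d=np.hypot(P[:,0]-x,P[:,1]-y); 
    for zl in(.11,.15,.25):
        k=P[(d<r)&(P[:,2]>zl)&(P[:,2]<.7)]; print(nm,zl,len(k),k.min(0).round(3) if len(k) else '',k.max(0).round(3) if len(k) else '')
# nut circle by depth in top & side, column blue base centre
for n,c in(('top',t),('side',s)):
    P=cloud(c); m=(np.hypot(P[...,0]-.4765,P[...,1]-.0136)<.035)&(P[...,2]>.081)&(P[...,2]<.09)
    k=P[m][:,:2].astype(np.float32); print(n,len(k),cv2.minEnclosingCircle(k),cv2.minAreaRect(k))
    h=cv2.cvtColor(c['frame'],cv2.COLOR_RGB2HSV); m=cv2.inRange(h,(100,150,60),(125,255,255)).astype(bool)&(abs(P[...,2]-.012)<.006)&(np.hypot(P[...,0]-.4765,P[...,1]-.0136)<.1)
    print(' base',cv2.minAreaRect(P[m][:,:2].astype(np.float32)))
```

```text
top 31 px 448.4193548387097 216.41935483870967 445 452 214 219 [ 0.5034 -0.4008  0.0951] [ 0.4956 -0.4111  0.0767] [ 0.5113 -0.3943  0.1077]
   top 21 [ 0.5039 -0.402   0.0998] [ 0.5044 -0.4032  0.1014]
top 31 px 415.0 225.0 412 418 223 227 [ 0.4747 -0.2951  0.0957] [ 0.468  -0.305   0.0757] [ 0.4818 -0.2889  0.1048]
   top 20 [ 0.4751 -0.2962  0.1006] [ 0.4745 -0.2968  0.1007]
side 75 px 397.4266666666667 285.7733333333333 394 401 281 290 [ 0.5002 -0.4091  0.0935] [ 0.4937 -0.4144  0.0804] [ 0.5095 -0.399   0.1021]
   top 39 [ 0.5007 -0.408   0.0984] [ 0.5011 -0.4067  0.0982]
side 71 px 361.3521126760563 262.7042253521127 358 365 258 267 [ 0.4721 -0.3025  0.0931] [ 0.4649 -0.3093  0.0798] [ 0.4833 -0.2908  0.1024]
   top 37 [ 0.4729 -0.3015  0.0983] [ 0.4743 -0.3     0.0983]
red 0.11 53 [ 0.579 -0.304  0.11 ] [ 0.598 -0.287  0.122]
red 0.15 0  
red 0.25 0  
nut 0.11 2336 [ 0.57  -0.107  0.11 ] [0.636 0.078 0.406]
nut 0.15 1389 [ 0.57  -0.1    0.151] [0.636 0.078 0.406]
nut 0.25 985 [ 0.57 -0.1   0.3 ] [ 0.633 -0.015  0.406]
top 80 ((0.476467102766037, 0.012172199785709381), 0.023220941424369812) ((0.475894033908844, 0.013173927552998066), (0.04190390184521675, 0.04186099395155907), 1.1697524785995483)
 base ((0.4766594469547272, 0.011970669031143188), (0.10337156057357788, 0.10165052115917206), 15.024471282958984)
side 60 ((0.4748663902282715, 0.010727052576839924), 0.02312607690691948) ((0.4765877425670624, 0.010953383520245552), (0.04087289050221443, 0.0409163199365139), 28.1470890045166)
 base ((0.47406479716300964, 0.008584551513195038), (0.10771235823631287, 0.11105792224407196), 15.281352996826172)
```

Call:
jog_arm --targets '[{"dx": 43, "dy": -3.5, "dz": 0, "twist": 0.04}, {"dx": 86, "dy": -7, "dz": 0, "twist": 0.08}, {"dx": 129, "dy": -10.5, "dz": 0, "twist": 0.12}, {"dx": 172, "dy": -14, "dz": 0, "twist": 0.17}, {"dx": 215, "dy": -18, "dz": 10, "twist": 0.21}, {"dx": 258, "dy": -21, "dz": 25, "twist": 0.25}, {"dx": 301, "dy": -25, "dz": 40, "twist": 0.29}, {"dx": 344, "dy": -28.5, "dz": 55, "twist": 0.333}]' --hand 0

```text
t: 1.1
ee_pos: [0.5046, -0.4032, 0.1753]
ee_rot: [1.0, -0.001, -0.0, -0.0]
wrist_force: [-0.5, -1.3, 0.6]
opening: 0.0851
finger_force: 0.0
```

Call:
jog_arm --targets '[{"dx": 0, "dy": 0, "dz": 0, "twist": 0}, {"dx": 0, "dy": 0, "dz": 0, "twist": 0}]'

```text
t: 1.35
ee_pos: [0.5032, -0.4042, 0.176]
ee_rot: [1.0, 0.0, -0.0, -0.0]
wrist_force: [-0.6, 0.4, -0.7]
opening: 0.085
finger_force: 0.0
```

Run:
```python
from h import *
s=status.state(); print(s['t'],s['ee_pos'],s['ee_rot'],s['qpos'],s['wrist_force'],s['opening'])
c=cam('side'); u0,v0=300,160
save({'frame':cv2.resize(c['frame'][v0:v0+150,u0:u0+200],None,fx=4,fy=4,interpolation=cv2.INTER_CUBIC)},'app.png')
```

```text
1.35 [ 0.50316013 -0.404227    0.17604799] [ 9.99999904e-01  1.20576813e-04 -4.12001755e-04 -8.69482648e-05] [-8.63404531e-01  3.80622539e-01  1.44018911e+00 -5.29748014e-04
  1.32144863e+00  7.07281541e-01] [-0.56830261  0.37026378 -0.73800791] 0.08497525244200879
```

View pics/app.png

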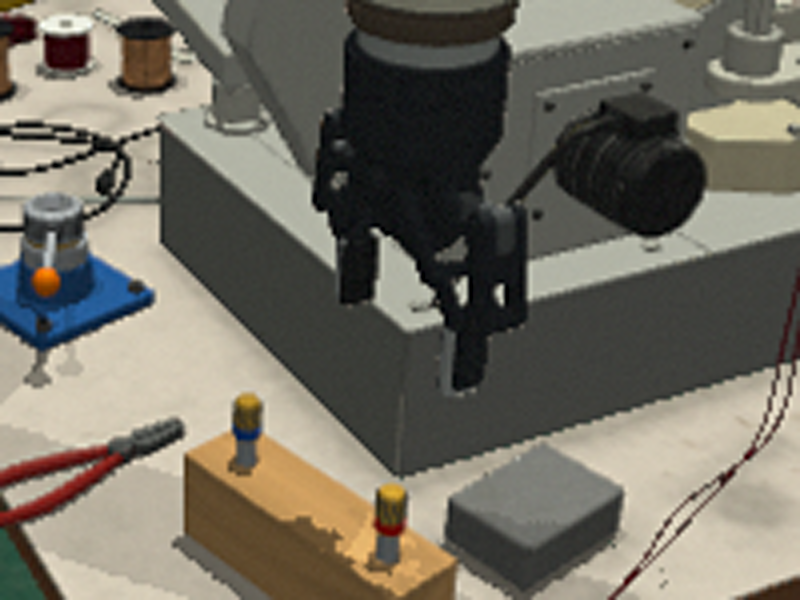

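The gripper is above the burr. The red head is at crop (390,510), and the fingertips at (357,300) and (463,385) straddle it. Descending.

Call:
jog_arm --targets '[{"dz": 20}, {"dz": 40}, {"dz": 60}, {"dz": 75}, {"dz": 88}, {"dz": 97}, {"dz": 104}, {"dz": 104}]'

```text
validation failed for argument at $.ta...
```

Call:
jog_arm --targets '[{"dz": 0}, {"dz": 0}, {"dz": 0}, {"dz": 0}, {"dz": 0}, {"dz": 0}]' --hand 120

```text
validation failed for argument at $.ta...
```

Run:
```python
from h import *
s=status.state(); print(s['t'],s['ee_pos'],s['wrist_force'],s['opening'])
c=cam('side'); u0,v0=330,190
save({'frame':cv2.resize(c['frame'][v0:v0+120,u0:u0+160],None,fx=5,fy=5,interpolation=cv2.INTER_CUBIC)},'app2.png')
```

```text
1.4 [ 0.50298226 -0.40474211  0.17656201] [-0.88061057  0.27396066  0.50396937] 0.08536248165102257
```

View pics/app2.png

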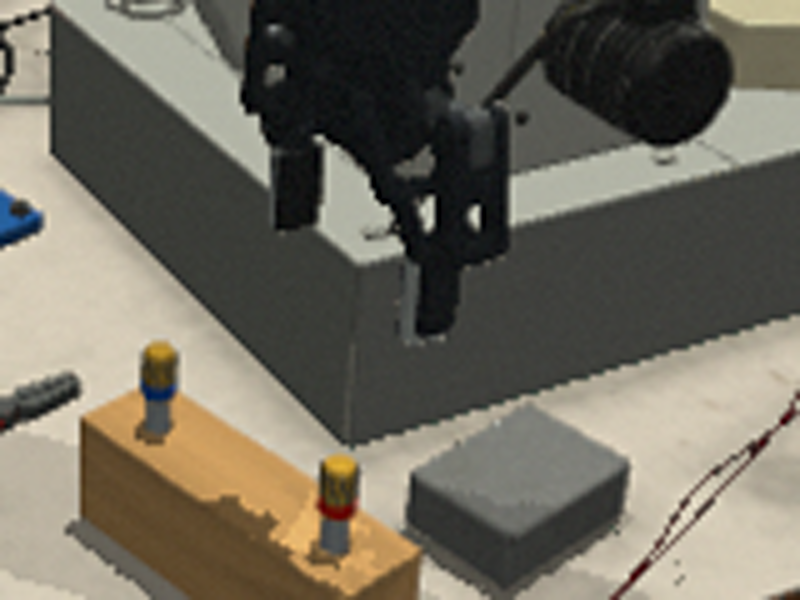

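The moves were refused because every row needs all four fields, so nothing has moved. This picture shows the same pose as before. I'm resending the moves.

Call:
jog_arm --targets '[{"dx": 0, "dy": 0, "dz": 20, "twist": 0}, {"dx": 0, "dy": 0, "dz": 40, "twist": 0}, {"dx": 0, "dy": 0, "dz": 60, "twist": 0}, {"dx": 0, "dy": 0, "dz": 75, "twist": 0}, {"dx": 0, "dy": 0, "dz": 88, "twist": 0}, {"dx": 0, "dy": 0, "dz": 97, "twist": 0}, {"dx": 0, "dy": 0, "dz": 104, "twist": 0}, {"dx": 0, "dy": 0, "dz": 104, "twist": 0}]'

```text
t: 2.45
ee_pos: [0.5035, -0.404, 0.0719]
ee_rot: [1.0, -0.0, -0.0, -0.0]
wrist_force: [-0.2, -0.1, 0.7]
opening: 0.0854
finger_force: 0.0
```

Call:
jog_arm --targets '[{"dx": 0, "dy": 0, "dz": 0, "twist": 0}, {"dx": 0, "dy": 0, "dz": 0, "twist": 0}, {"dx": 0, "dy": 0, "dz": 0, "twist": 0}, {"dx": 0, "dy": 0, "dz": 0, "twist": 0}]' --hand 130

```text
t: 2.95
ee_pos: [0.5037, -0.4042, 0.0724]
ee_rot: [1.0, -0.0, 0.0, 0.0]
wrist_force: [-1.2, -0.7, 0.2]
opening: 0.0419
finger_force: 0.0
```

Run:
```python
from h import *
s=status.state(); print(s['t'],s['ee_pos'],s['wrist_force'],s['opening'])
c=cam('side'); u0,v0=330,190
save({'frame':cv2.resize(c['frame'][v0:v0+120,u0:u0+160],None,fx=5,fy=5,interpolation=cv2.INTER_CUBIC)},'app3.png')
```

```text
2.95 [ 0.50367463 -0.40416757  0.0724405 ] [-1.17480868 -0.69722888  0.15358025] 0.04190379156017924
```

View pics/app3.png

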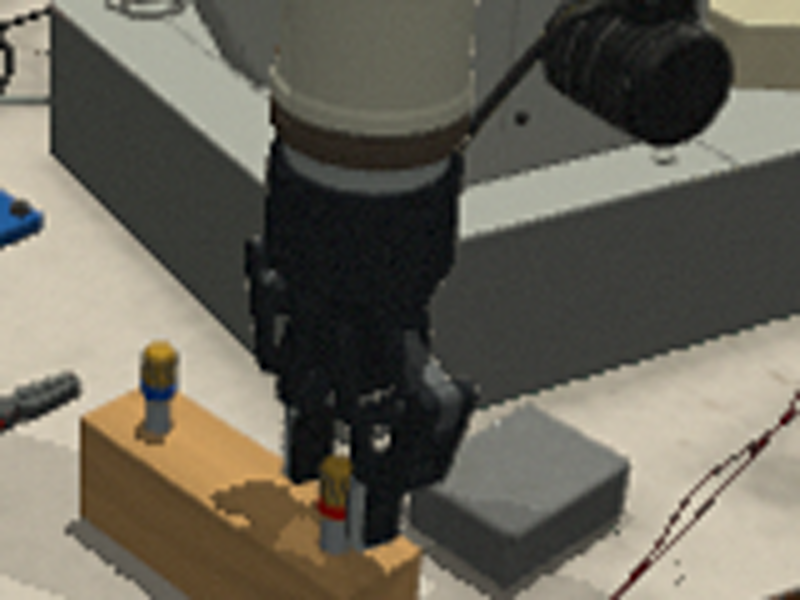

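The burr head (crop (335,490)) sits between the fingers. I'll check its offset against the projected grasp point.

Run:
```python
from h import *
c=cam('side')
def proj(p):
    q=c['T'][:3,:3].T@(np.array(p)-c['T'][:3,3]); return np.array([c['fx']*q[0]/q[2]+c['cx'],c['fy']*q[1]/q[2]+c['cy']])
for nm,p in(('head top',(.5037,-.4042,.101)),('head bottom',(.5037,-.4042,.075)),('fR tip',(.5037,-.4042-.021,.0685+.008)),('fL tip',(.5037,-.4042+.021,.0765))):
    print(nm,((proj(p)-[330,190])*5).round(0))
P=cloud(c); k=P[279:296,388:404]; 
h=cv2.cvtColor(c['frame'],cv2.COLOR_RGB2HSV)[275:298,388:408]
m=cv2.inRange(h,(12,120,60),(30,255,255)); 
for v in range(275,296): print(v, ''.join('#' if m[v-275,i] else '.' for i in range(20)))
print((proj((.504,-.404,.09))-proj((.514,-.404,.09))).round(2),(proj((.504,-.404,.09))-proj((.504,-.394,.09))).round(2))
```

```text
head top [339. 456.]
head bottom [335. 505.]
fR tip [363. 532.]
fL tip [309. 474.]
275 ....................
276 ....................
277 ....................
278 ....................
279 ....................
280 ....................
281 ........###.........
282 .......#####........
283 ......######........
284 .......#####........
285 ........####........
286 #..##..#.###........
287 ######.###.#........
288 ######.#.##.........
289 ######.####.........
290 #####..####.........
291 #####...............
292 ######..............
293 #######.............
294 ######..............
295 ######..............
[-4.02  1.23] [2.59 2.67]
```

Call:
jog_arm --targets '[{"dx": 0, "dy": 0, "dz": 0, "twist": 0}, {"dx": 0, "dy": 0, "dz": 0, "twist": 0}, {"dx": 0, "dy": 0, "dz": 0, "twist": 0}, {"dx": 0, "dy": 0, "dz": 0, "twist": 0}, {"dx": 0, "dy": 0, "dz": 0, "twist": 0}, {"dx": 0, "dy": 0, "dz": 0, "twist": 0}]' --hand 255

```text
t: 3.8
ee_pos: [0.5037, -0.4043, 0.0724]
ee_rot: [1.0, -0.0, 0.0, 0.0]
wrist_force: [0.5, -0.6, 1.0]
opening: 0.0142
finger_force: 58.6
```

Call:
jog_arm --targets '[{"dx": 0, "dy": 0, "dz": -6, "twist": 0}, {"dx": 0, "dy": 0, "dz": -14, "twist": 0}, {"dx": 0, "dy": 0, "dz": -25, "twist": 0}, {"dx": 0, "dy": 0, "dz": -40, "twist": 0}, {"dx": 0, "dy": 0, "dz": -56, "twist": 0}, {"dx": 0, "dy": 0, "dz": -75, "twist": 0}, {"dx": 0, "dy": 0, "dz": -95, "twist": 0}, {"dx": 0, "dy": 0, "dz": -110, "twist": 0}]'

```text
t: 4.8
ee_pos: [0.504, -0.4045, 0.1844]
ee_rot: [1.0, -0.0, 0.001, 0.001]
wrist_force: [-0.0, -0.4, -1.3]
opening: 0.014
finger_force: 58.6
```

Run:
```python
from h import *
s=status.state(); print(s['t'],s['ee_pos'],s['wrist_force'],s['opening'],s['finger_force'])
c=cam('side'); u0,v0=330,170; np.savez('side2.npz',**c)
save({'frame':cv2.resize(c['frame'][v0:v0+120,u0:u0+160],None,fx=5,fy=5,interpolation=cv2.INTER_CUBIC)},'lift.png')
```

```text
4.8 [ 0.50397925 -0.40451575  0.1843898 ] [-0.0090996  -0.41252573 -1.34627278] 0.013987736553953056 58.63248565234244
```

View pics/lift.png

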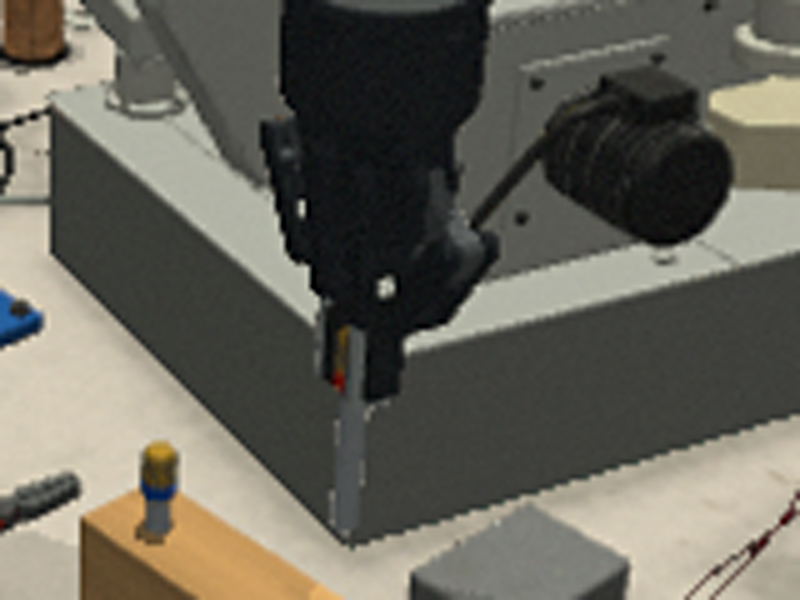

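The burr hangs upright, shank foot at crop (345,540). Carrying it over to the nut.

Call:
jog_arm --targets '[{"dx": 0, "dy": -15, "dz": -8, "twist": 0}, {"dx": -3, "dy": -45, "dz": -10, "twist": 0}, {"dx": -6, "dy": -80, "dz": -10, "twist": 0}, {"dx": -9, "dy": -120, "dz": -10, "twist": 0}, {"dx": -12, "dy": -160, "dz": -10, "twist": 0}, {"dx": -15, "dy": -200, "dz": -10, "twist": 0}, {"dx": -18, "dy": -240, "dz": -10, "twist": 0}, {"dx": -20, "dy": -280, "dz": -10, "twist": 0}]'

```text
t: 5.85
ee_pos: [0.4826, -0.1217, 0.1917]
ee_rot: [1.0, 0.0, -0.001, -0.001]
wrist_force: [1.3, -0.3, -0.9]
opening: 0.0146
finger_force: 58.6
```

Call:
jog_arm --targets '[{"dx": -2, "dy": -40, "dz": 0, "twist": 0}, {"dx": -5, "dy": -80, "dz": 0, "twist": 0}, {"dx": -7, "dy": -115, "dz": 0, "twist": 0}, {"dx": -8, "dy": -136, "dz": 0, "twist": 0}, {"dx": -8, "dy": -136, "dz": 0, "twist": 0}, {"dx": -8, "dy": -136, "dz": 0, "twist": 0}]'

```text
t: 6.6
ee_pos: [0.4753, 0.0118, 0.192]
ee_rot: [1.0, 0.0, -0.0, 0.0]
wrist_force: [-0.3, 0.4, -0.7]
opening: 0.0139
finger_force: 58.7
```

Run:
```python
from h import *
s=status.state(); print(s['t'],s['ee_pos'],s['ee_rot'],s['qpos'],s['wrist_force'],s['opening'])
c=cam('side'); u0,v0=250,130; np.savez('side3.npz',**c)
save({'frame':cv2.resize(c['frame'][v0:v0+120,u0:u0+130],None,fx=5,fy=5,interpolation=cv2.INTER_CUBIC)},'over.png')
def proj(p):
    q=c['T'][:3,:3].T@(np.array(p)-c['T'][:3,3]); return ((np.array([c['fx']*q[0]/q[2]+c['cx'],c['fy']*q[1]/q[2]+c['cy']])-[u0,v0])*5).round(1)
x,y,z=s['ee_pos']
print('foot',proj((x,y,z-.067)),'headbottom',proj((x,y,z+.003)),'at nut face below',proj((x,y,.0845)), 'base centre z.012',proj((x,y,.012)))
print('dx10',proj((x+.01,y,.0845))-proj((x,y,.0845)),'dy10',proj((x,y+.01,.0845))-proj((x,y,.0845)))
```

```text
6.6 [0.47527771 0.01179753 0.19200968] [ 9.99999938e-01  4.42954163e-06 -3.44969422e-04  7.49672527e-05] [-2.29930228e-01 -6.98481776e-02  1.91253500e+00 -3.14743351e-04
  1.29954345e+00  1.34094167e+00] [-0.28573084  0.44532001 -0.73968602] 0.01387935353339358
foot [310.  340.4] headbottom [305.9 230.1] at nut face below [312.3 401.6] base centre z.012 [316.3 506.6]
dx10 [15.5 -3.2] dy10 [-6.1 -6.7]
```

View pics/over.png

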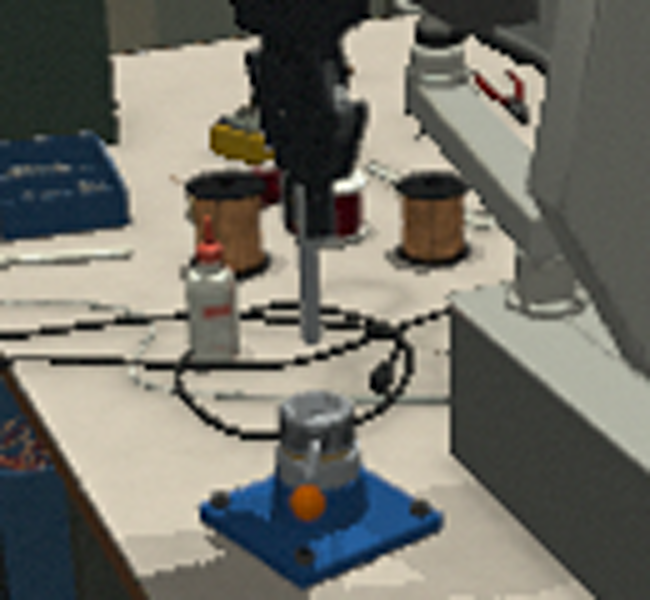

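The shank foot is at crop (312,340), the nut face at about (317,404) and the ball at (307,503). The burr is nearly on axis. I'll correct by about 1 mm and go down in steps.

Call:
jog_arm --targets '[{"dx": 1, "dy": 1.3, "dz": 10, "twist": 0}, {"dx": 1, "dy": 1.3, "dz": 20, "twist": 0}, {"dx": 1, "dy": 1.3, "dz": 30, "twist": 0}, {"dx": 1, "dy": 1.3, "dz": 38, "twist": 0}, {"dx": 1, "dy": 1.3, "dz": 44, "twist": 0}, {"dx": 1, "dy": 1.3, "dz": 49, "twist": 0}, {"dx": 1, "dy": 1.3, "dz": 54, "twist": 0}, {"dx": 1, "dy": 1.3, "dz": 54, "twist": 0}]'

```text
t: 7.65
ee_pos: [0.4765, 0.0107, 0.138]
ee_rot: [1.0, -0.0, -0.0, -0.0]
wrist_force: [-0.8, 0.1, -0.2]
opening: 0.0145
finger_force: 58.7
```

Call:
jog_arm --targets '[{"dx": 0, "dy": 0, "dz": 3, "twist": 0}, {"dx": 0, "dy": 0, "dz": 6, "twist": 0}, {"dx": 0, "dy": 0, "dz": 9, "twist": 0}, {"dx": 0, "dy": 0, "dz": 12, "twist": 0}, {"dx": 0, "dy": 0, "dz": 14, "twist": 0}, {"dx": 0, "dy": 0, "dz": 16, "twist": 0}, {"dx": 0, "dy": 0, "dz": 16, "twist": 0}]'

```text
t: 8.52
ee_pos: [0.4766, 0.0106, 0.1222]
ee_rot: [1.0, -0.0, -0.0, -0.0]
wrist_force: [-0.0, 0.1, -1.6]
opening: 0.0139
finger_force: 58.7
```

Call:
jog_arm --targets '[{"dx": 0, "dy": 0, "dz": 1.5, "twist": 0}, {"dx": 0, "dy": 0, "dz": 3, "twist": 0}, {"dx": 0, "dy": 0, "dz": 4.5, "twist": 0}, {"dx": 0, "dy": 0, "dz": 6, "twist": 0}, {"dx": 0, "dy": 0, "dz": 7, "twist": 0}, {"dx": 0, "dy": 0, "dz": 8, "twist": 0}, {"dx": 0, "dy": 0, "dz": 8, "twist": 0}]'

```text
t: 9.4
ee_pos: [0.4768, 0.0107, 0.1143]
ee_rot: [1.0, -0.0, 0.0, -0.0]
wrist_force: [0.6, 1.4, 1.2]
opening: 0.0142
finger_force: 58.9
```

Call:
jog_arm --targets '[{"dx": 0, "dy": 0, "dz": 1, "twist": 0}, {"dx": 0, "dy": 0, "dz": 2, "twist": 0}, {"dx": 0, "dy": 0, "dz": 3, "twist": 0}, {"dx": 0, "dy": 0, "dz": 4, "twist": 0}, {"dx": 0, "dy": 0, "dz": 5, "twist": 0}, {"dx": 0, "dy": 0, "dz": 6, "twist": 0}, {"dx": 0, "dy": 0, "dz": 6, "twist": 0}]'

```text
t: 10.28
ee_pos: [0.4765, 0.0106, 0.108]
ee_rot: [1.0, -0.0, -0.0, -0.0]
wrist_force: [0.4, 1.2, -0.5]
opening: 0.0142
finger_force: 58.8
```

Call:
jog_arm --targets '[{"dx": 0, "dy": 0, "dz": 1, "twist": 0}, {"dx": 0, "dy": 0, "dz": 2, "twist": 0}, {"dx": 0, "dy": 0, "dz": 3, "twist": 0}, {"dx": 0, "dy": 0, "dz": 4, "twist": 0}, {"dx": 0, "dy": 0, "dz": 5, "twist": 0}, {"dx": 0, "dy": 0, "dz": 5.5, "twist": 0}, {"dx": 0, "dy": 0, "dz": 5.5, "twist": 0}]'

```text
t: 11.15
ee_pos: [0.4766, 0.0106, 0.1026]
ee_rot: [1.0, -0.0, -0.0, -0.0]
wrist_force: [1.1, 0.7, 1.0]
opening: 0.0141
finger_force: 58.9
```

Call:
jog_arm --targets '[{"dx": 0, "dy": 0, "dz": 1, "twist": 0}, {"dx": 0, "dy": 0, "dz": 2, "twist": 0}, {"dx": 0, "dy": 0, "dz": 3, "twist": 0}, {"dx": 0, "dy": 0, "dz": 4, "twist": 0}, {"dx": 0, "dy": 0, "dz": 5, "twist": 0}]'

```text
t: 11.78
ee_pos: [0.4767, 0.0109, 0.0977]
ee_rot: [1.0, -0.0, 0.0, -0.0]
wrist_force: [-1.0, 4.6, 3.7]
opening: 0.0143
finger_force: 59.1
```

Call:
jog_arm --targets '[{"dx": 0, "dy": -0.5, "dz": 0, "twist": 0}, {"dx": 0, "dy": -1, "dz": 0.5, "twist": 0}, {"dx": 0, "dy": -1, "dz": 1, "twist": 0}]'

```text
t: 12.15
ee_pos: [0.4768, 0.0114, 0.0968]
ee_rot: [1.0, -0.0, 0.0, 0.0]
wrist_force: [0.2, 2.0, 1.6]
opening: 0.0141
finger_force: 59.0
```

Call:
jog_arm --targets '[{"dx": 0, "dy": -0.5, "dz": 0.5, "twist": 0}, {"dx": 0, "dy": -0.5, "dz": 1, "twist": 0}, {"dx": 0, "dy": -0.5, "dz": 1.5, "twist": 0}]'

```text
t: 12.52
ee_pos: [0.4768, 0.0118, 0.0953]
ee_rot: [1.0, -0.0, 0.0, 0.0]
wrist_force: [-1.5, -0.7, 3.9]
opening: 0.0138
finger_force: 59.2
```

Call:
jog_arm --targets '[{"dx": 0, "dy": 0, "dz": 0.5, "twist": 0}, {"dx": 0, "dy": 0, "dz": 1, "twist": 0}]'

```text
t: 12.78
ee_pos: [0.4773, 0.0119, 0.0952]
ee_rot: [1.0, -0.0, 0.001, 0.0]
wrist_force: [-1.0, 0.7, 9.6]
opening: 0.0139
finger_force: 59.7
```

Call:
jog_arm --targets '[{"dx": 0, "dy": 0, "dz": 0.3, "twist": 0}, {"dx": 0, "dy": 0, "dz": 0.6, "twist": 0}, {"dx": 0, "dy": 0, "dz": 0.6, "twist": 0}]'

```text
t: 13.15
ee_pos: [0.4776, 0.0118, 0.0951]
ee_rot: [1.0, -0.0, 0.001, 0.0]
wrist_force: [-2.3, 1.1, 10.9]
opening: 0.0144
finger_force: 60.0
```

Call:
jog_arm --targets '[{"dx": -0.4, "dy": 0, "dz": 0.4, "twist": 0}, {"dx": -0.8, "dy": 0, "dz": 0.8, "twist": 0}, {"dx": -0.8, "dy": 0, "dz": 0.8, "twist": 0}]'

```text
t: 13.52
ee_pos: [0.4776, 0.0118, 0.0951]
ee_rot: [1.0, -0.0, 0.002, 0.0]
wrist_force: [-2.0, 1.8, 13.7]
opening: 0.014
finger_force: 60.3
```

The height has stalled at 0.0951 m while the force climbs to 14 N, so the burr is home. Letting go.

Call:
jog_arm --targets '[{"dx": 0, "dy": 0, "dz": 0, "twist": 0}, {"dx": 0, "dy": 0, "dz": 0, "twist": 0}, {"dx": 0, "dy": 0, "dz": 0, "twist": 0}, {"dx": 0, "dy": 0, "dz": 0, "twist": 0}, {"dx": 0, "dy": 0, "dz": 0, "twist": 0}]' --hand 110

```text
t: 14.15
ee_pos: [0.4758, 0.0121, 0.0927]
ee_rot: [1.0, -0.0, -0.0, -0.0]
wrist_force: [-0.5, 0.7, 0.3]
opening: 0.0488
finger_force: 0.0
```

Call:
jog_arm --targets '[{"dx": 0, "dy": 0, "dz": -4, "twist": 0}, {"dx": 0, "dy": 0, "dz": -12, "twist": 0}, {"dx": 0, "dy": 0, "dz": -25, "twist": 0}, {"dx": 0, "dy": 0, "dz": -40, "twist": 0}, {"dx": 0, "dy": 0, "dz": -60, "twist": 0}, {"dx": 0, "dy": 0, "dz": -80, "twist": 0}, {"dx": 0, "dy": 0, "dz": -90, "twist": 0}, {"dx": 0, "dy": 0, "dz": -90, "twist": 0}]'

```text
t: 15.15
ee_pos: [0.4765, 0.0119, 0.1839]
ee_rot: [1.0, -0.0, 0.001, 0.0]
wrist_force: [0.3, 0.6, -0.7]
opening: 0.0485
finger_force: 0.0
```

Run:
```python
from h import *
s=status.state(); print(s['t'],s['ee_pos'],s['ee_rot'],s['wrist_force'],s['opening'])
u0,v0=270,170
c=cam('side'); np.savez('side4.npz',**c)
save({'frame':cv2.resize(c['frame'][v0:v0+90,u0:u0+110],None,fx=5,fy=5,interpolation=cv2.INTER_CUBIC)},'home.png')
P=cloud(c); m=(np.hypot(P[...,0]-.4765,P[...,1]-.0118)<.012)&(P[...,2]>.09)&(P[...,2]<.14)
k=P[m]; print(len(k),k.min(0),k.max(0),k.mean(0))
h=cv2.cvtColor(c['frame'],cv2.COLOR_RGB2HSV); m=cv2.inRange(h,(6,190,120),(16,255,255)).astype(bool)&(abs(P[...,2]-.075)<.012)&(np.hypot(P[...,0]-.4765,P[...,1]-.0118)<.12)&(np.hypot(P[...,0]-.4765,P[...,1]-.0118)>.07)
vv,uu=np.nonzero(m); print('ball px',uu.mean(),vv.mean(),len(uu)); p=plane(c,uu.mean(),vv.mean(),.0705); d=p[:2]-[.4768,.0118]; print(p,np.hypot(*d),np.arctan2(d[1],d[0]))
```

```text
15.15 [0.47651414 0.01193864 0.18394574] [ 9.99999454e-01 -1.06560471e-04  1.01404458e-03  2.27694943e-04] [ 0.3286351   0.61146583 -0.69599237] 0.04851675154016721
60 [0.46818656 0.00127939 0.09197322] [0.48371807 0.01541412 0.12408537] [0.47488865 0.00715543 0.1100796 ]
ball px 310.90909090909093 229.0909090909091 22
[ 0.43788187 -0.0692374   0.0705    ] 0.0898981662719593 -2.0185186359034715
```

View pics/home.png

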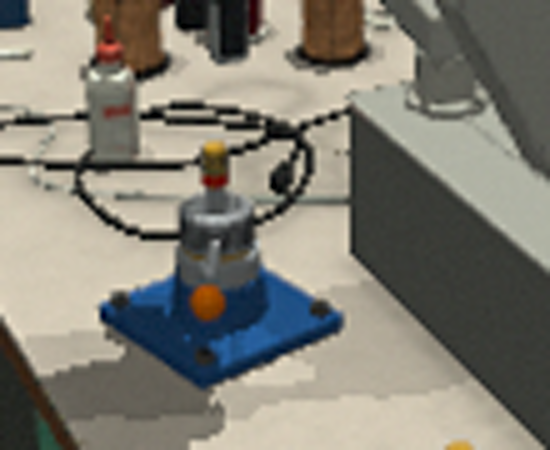

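The burr stands upright with its head top at z≈0.124 and the red band just above the nut (crop (215,180)). The glue bottle and bobbins haven't moved. The handle is at about -2.01 rad. I'll close the fingers and go down on the anticlockwise side of the handle.

Call:
jog_arm --targets '[{"dx": 0, "dy": 12, "dz": 0, "twist": 0.05}, {"dx": -1, "dy": 28, "dz": 0, "twist": 0.12}, {"dx": -2, "dy": 48, "dz": 0, "twist": 0.2}, {"dx": -2.6, "dy": 66, "dz": 0, "twist": 0.26}, {"dx": -2.6, "dy": 76, "dz": 0, "twist": 0.3}, {"dx": -2.6, "dy": 76, "dz": 20, "twist": 0.3}, {"dx": -2.6, "dy": 76, "dz": 40, "twist": 0.3}, {"dx": -2.6, "dy": 76, "dz": 55, "twist": 0.3}]' --hand 255

```text
t: 16.2
ee_pos: [0.473, -0.064, 0.1269]
ee_rot: [0.989, -0.15, -0.0, -0.0]
wrist_force: [-0.5, 0.3, -0.0]
opening: 0.0002
finger_force: 0.0
```

Call:
jog_arm --targets '[{"dx": 0, "dy": 0, "dz": 15, "twist": 0}, {"dx": 0, "dy": 0, "dz": 30, "twist": 0}, {"dx": 0, "dy": 0, "dz": 45, "twist": 0}, {"dx": 0, "dy": 0, "dz": 60, "twist": 0}, {"dx": 0, "dy": 0, "dz": 70, "twist": 0}, {"dx": 0, "dy": 0, "dz": 75, "twist": 0}, {"dx": 0, "dy": 0, "dz": 75, "twist": 0}, {"dx": 0, "dy": 0, "dz": 75, "twist": 0}]'

```text
t: 17.2
ee_pos: [0.4738, -0.0641, 0.0534]
ee_rot: [0.989, -0.15, 0.001, 0.0]
wrist_force: [0.1, -0.4, -0.0]
opening: -0.0003
finger_force: 0.0
```

```bash
cat > arc.py <<'E'
from h import *
import sys
# rows of an arc: handle angles -> tool shifts from the commanded pose (x,y,heading) given as args
def rows(cmd,pts):
    x,y,hd=cmd; A=np.array([.4765,.0118])
    for th,off,h in pts:
        u=np.array([np.cos(th),np.sin(th)]); t=np.array([np.sin(th),-np.cos(th)])
        d=(A+.07*u-t*off-[x,y])*1e3; ca,sa=np.cos(hd),np.sin(hd)
        print('th %.2f dx %.1f dy %.1f twist %.2f'%(th,d[0]*ca+d[1]*sa,d[0]*sa-d[1]*ca,hd-h))
E
python3 - <<'E'
from arc import *
s=status.state(); print(s['t'],s['ee_pos'],s['ee_rot'],s['qpos'],s['wrist_force'],s['opening'])
e=s['ee_rot']; hd=2*np.arctan2(e[1],e[0]); print(hd)
rows((*s['ee_pos'][:2],hd),[(-2.01-.03*i,.015,-.3-.03*i) for i in range(0,30,2)])
E
```

```text
17.2 [ 0.47376009 -0.06407591  0.05340072] [ 9.88755239e-01 -1.49542014e-01  5.04094743e-04  9.98107475e-05] [-3.87967428e-01  1.35490454e-01  2.00798040e+00  5.18568069e-05
  9.97094960e-01  1.48301094e+00] [ 0.08266779 -0.42198686 -0.0454816 ] -0.00033580344552117466
-0.3002101637232371
th -2.01 dx -14.7 dy -1.9 twist -0.00
th -2.07 dx -19.0 dy -1.7 twist 0.06
th -2.13 dx -23.2 dy -1.8 twist 0.12
th -2.19 dx -27.5 dy -2.1 twist 0.18
th -2.25 dx -31.8 dy -2.7 twist 0.24
th -2.31 dx -36.0 dy -3.6 twist 0.30
th -2.37 dx -40.1 dy -4.6 twist 0.36
th -2.43 dx -44.2 dy -6.0 twist 0.42
th -2.49 dx -48.2 dy -7.6 twist 0.48
th -2.55 dx -52.1 dy -9.4 twist 0.54
th -2.61 dx -55.9 dy -11.4 twist 0.60
th -2.67 dx -59.5 dy -13.7 twist 0.66
th -2.73 dx -63.0 dy -16.2 twist 0.72
th -2.79 dx -66.4 dy -18.9 twist 0.78
th -2.85 dx -69.5 dy -21.8 twist 0.84
```

Call:
jog_arm --targets '[{"dx": -5, "dy": -1, "dz": 0, "twist": 0}, {"dx": -10, "dy": -1.9, "dz": 0, "twist": 0}, {"dx": -14.7, "dy": -1.9, "dz": 0, "twist": 0}, {"dx": -16.8, "dy": -1.8, "dz": 0, "twist": 0.03}, {"dx": -19, "dy": -1.7, "dz": 0, "twist": 0.06}, {"dx": -21, "dy": -1.8, "dz": 0, "twist": 0.09}, {"dx": -23.2, "dy": -1.8, "dz": 0, "twist": 0.12}]'

```text
t: 18.08
ee_pos: [0.452, -0.0555, 0.0532]
ee_rot: [0.978, -0.21, 0.0, 0.0]
wrist_force: [4.4, -1.8, 0.2]
opening: 0.0002
finger_force: 2.3
```

Run:
```python
from arc import *
A=np.array([.4765,.0118]);th=-2.13
u=np.array([np.cos(th),np.sin(th)]); t=np.array([np.sin(th),-np.cos(th)]); p=A+.07*u-.015*t
rows((*p,-.42),[(th-.02*i,.015,-.42-.02*i) for i in range(0,11)])
```

```text
th -2.13 dx 0.0 dy -0.0 twist 0.00
th -2.15 dx -1.4 dy 0.1 twist 0.02
th -2.17 dx -2.9 dy 0.1 twist 0.04
th -2.19 dx -4.3 dy 0.2 twist 0.06
th -2.21 dx -5.7 dy 0.2 twist 0.08
th -2.23 dx -7.2 dy 0.2 twist 0.10
th -2.25 dx -8.6 dy 0.1 twist 0.12
th -2.27 dx -10.0 dy 0.0 twist 0.14
th -2.29 dx -11.4 dy -0.1 twist 0.16
th -2.31 dx -12.9 dy -0.2 twist 0.18
th -2.33 dx -14.3 dy -0.4 twist 0.20
```

Call:
jog_arm --targets '[{"dx": -1.4, "dy": 0.1, "dz": 0, "twist": 0.02}, {"dx": -2.9, "dy": 0.1, "dz": 0, "twist": 0.04}, {"dx": -4.3, "dy": 0.2, "dz": 0, "twist": 0.06}, {"dx": -5.7, "dy": 0.2, "dz": 0, "twist": 0.08}, {"dx": -7.2, "dy": 0.2, "dz": 0, "twist": 0.1}, {"dx": -8.6, "dy": 0.1, "dz": 0, "twist": 0.12}]'

```text
t: 18.82
ee_pos: [0.4438, -0.052, 0.053]
ee_rot: [0.964, -0.267, 0.0, 0.0]
wrist_force: [4.8, -2.6, 0.7]
opening: -0.0002
finger_force: 2.3
```

Call:
jog_arm --targets '[{"dx": -1.4, "dy": 0.1, "dz": 0, "twist": 0.02}, {"dx": -2.9, "dy": 0.1, "dz": 0, "twist": 0.04}, {"dx": -4.3, "dy": 0.2, "dz": 0, "twist": 0.06}]'

```text
t: 19.2
ee_pos: [0.4399, -0.0499, 0.053]
ee_rot: [0.955, -0.296, 0.0, 0.0]
wrist_force: [4.0, -2.6, 2.3]
opening: -0.0002
finger_force: 2.2
```

Call:
jog_arm --targets '[{"dx": -1.4, "dy": 0.1, "dz": 0, "twist": 0.02}, {"dx": -2.9, "dy": 0.1, "dz": 0, "twist": 0.04}]'

```text
t: 19.45
ee_pos: [0.4375, -0.0483, 0.0529]
ee_rot: [0.949, -0.315, 0.0, 0.0]
wrist_force: [3.6, -3.6, 2.2]
opening: 0.0
finger_force: 2.3
```

Call:
jog_arm --targets '[{"dx": -1.4, "dy": 0.1, "dz": 0, "twist": 0.02}, {"dx": -2.9, "dy": 0.1, "dz": 0, "twist": 0.04}]'

```text
t: 19.7
ee_pos: [0.435, -0.0467, 0.0529]
ee_rot: [0.943, -0.334, -0.0, 0.0]
wrist_force: [3.2, -2.7, 2.6]
opening: -0.0001
finger_force: 2.3
```

Call:
jog_arm --targets '[{"dx": -1.4, "dy": 0.1, "dz": 0, "twist": 0.02}, {"dx": -2.9, "dy": 0.1, "dz": 0, "twist": 0.04}]'

```text
t: 19.95
ee_pos: [0.4327, -0.045, 0.0529]
ee_rot: [0.936, -0.353, -0.0, 0.0]
wrist_force: [3.7, -2.9, 1.8]
opening: -0.0
finger_force: 2.3
```

Call:
jog_arm --targets '[{"dx": -1.4, "dy": 0.1, "dz": 0, "twist": 0.02}, {"dx": -2.9, "dy": 0.1, "dz": 0, "twist": 0.04}]'

```text
t: 20.2
ee_pos: [0.4304, -0.0431, 0.0529]
ee_rot: [0.928, -0.372, -0.0, 0.0]
wrist_force: [2.6, -3.7, 0.9]
opening: -0.0003
finger_force: 2.3
```

Call:
jog_arm --targets '[{"dx": -1.4, "dy": 0.1, "dz": 0, "twist": 0.02}]'

```text
t: 20.32
ee_pos: [0.4293, -0.0422, 0.0529]
ee_rot: [0.925, -0.381, -0.0, 0.0]
wrist_force: [3.1, -3.6, 2.5]
opening: 0.0002
finger_force: 2.3
```

Call:
jog_arm --targets '[{"dx": -1.4, "dy": 0.1, "dz": 0, "twist": 0.02}, {"dx": -2.9, "dy": 0.1, "dz": 0, "twist": 0.04}]'

```text
t: 20.58
ee_pos: [0.4272, -0.0402, 0.0529]
ee_rot: [0.917, -0.399, -0.0, 0.0]
wrist_force: [1.9, -4.0, 1.7]
opening: 0.0001
finger_force: 2.4
```

Call:
jog_arm --targets '[{"dx": -1.4, "dy": 0.1, "dz": 0, "twist": 0.02}]'

```text
t: 20.7
ee_pos: [0.4262, -0.0393, 0.0529]
ee_rot: [0.913, -0.408, -0.0, 0.0]
wrist_force: [2.7, -4.3, 2.1]
opening: 0.0
finger_force: 2.5
```

Call:
jog_arm --targets '[{"dx": -1.4, "dy": 0.1, "dz": 0, "twist": 0.02}]'

```text
t: 20.82
ee_pos: [0.4252, -0.0383, 0.0529]
ee_rot: [0.909, -0.418, 0.0, 0.0]
wrist_force: [3.0, -5.1, 1.9]
opening: -0.0003
finger_force: 2.6
```

Call:
jog_arm --targets '[{"dx": -1.4, "dy": 0.1, "dz": 0, "twist": 0.02}]'

```text
t: 20.95
ee_pos: [0.4243, -0.0374, 0.0529]
ee_rot: [0.904, -0.427, 0.0, 0.0]
wrist_force: [2.3, -5.6, 2.3]
opening: 0.0002
finger_force: 2.7
```

Call:
jog_arm --targets '[{"dx": -1.4, "dy": 0.1, "dz": 0, "twist": 0.02}]'

```text
t: 21.08
ee_pos: [0.4233, -0.0365, 0.0529]
ee_rot: [0.9, -0.436, 0.0, 0.0]
wrist_force: [1.5, -5.8, 0.9]
opening: -0.0002
finger_force: 2.9
```

Call:
jog_arm --targets '[{"dx": -1.4, "dy": 0.1, "dz": 0, "twist": 0.02}]'

```text
t: 21.2
ee_pos: [0.4224, -0.0355, 0.0529]
ee_rot: [0.896, -0.445, 0.0, 0.0]
wrist_force: [2.2, -5.6, 1.1]
opening: 0.0002
finger_force: 3.1
```

Call:
jog_arm --targets '[{"dx": -1.4, "dy": 0.1, "dz": 0, "twist": 0.02}]'

```text
t: 21.32
ee_pos: [0.4216, -0.0346, 0.053]
ee_rot: [0.891, -0.453, 0.0, 0.0]
wrist_force: [2.7, -6.6, 1.6]
opening: -0.0002
finger_force: 3.4
```

Call:
jog_arm --targets '[{"dx": -1.4, "dy": 0.1, "dz": 0, "twist": 0.02}]'

```text
t: 21.45
ee_pos: [0.4208, -0.0336, 0.053]
ee_rot: [0.887, -0.462, 0.001, 0.0]
wrist_force: [3.1, -6.6, 0.9]
opening: -0.0
finger_force: 3.6
```

Call:
jog_arm --targets '[{"dx": -1.4, "dy": 0.1, "dz": 0, "twist": 0.02}]'

```text
t: 21.58
ee_pos: [0.4199, -0.0326, 0.053]
ee_rot: [0.882, -0.471, 0.001, 0.0]
wrist_force: [3.5, -7.7, 2.2]
opening: -0.0002
finger_force: 3.9
```

Call:
jog_arm --targets '[{"dx": -1.4, "dy": 0.1, "dz": 0, "twist": 0.02}]'

```text
t: 21.7
ee_pos: [0.4191, -0.0316, 0.053]
ee_rot: [0.877, -0.48, 0.001, 0.001]
wrist_force: [1.7, -7.5, 0.8]
opening: 0.0002
finger_force: 4.1
```

Call:
jog_arm --targets '[{"dx": -1.4, "dy": 0.1, "dz": 0, "twist": 0.02}]'

```text
t: 21.82
ee_pos: [0.4183, -0.0307, 0.0531]
ee_rot: [0.872, -0.489, 0.001, 0.001]
wrist_force: [2.6, -7.4, 0.4]
opening: 0.0
finger_force: 4.4
```

Call:
jog_arm --targets '[{"dx": -1.4, "dy": 0.1, "dz": 0, "twist": 0.02}]'

```text
t: 21.95
ee_pos: [0.4176, -0.0296, 0.0531]
ee_rot: [0.868, -0.497, 0.001, 0.001]
wrist_force: [3.4, -8.8, 1.3]
opening: -0.0001
finger_force: 4.6
```

Call:
jog_arm --targets '[{"dx": -1.4, "dy": 0.1, "dz": 0, "twist": 0.02}]'

```text
t: 22.08
ee_pos: [0.4168, -0.0286, 0.0531]
ee_rot: [0.863, -0.506, 0.001, 0.001]
wrist_force: [3.0, -8.8, 0.2]
opening: 0.0
finger_force: 4.9
```

Torque is about 0.65 N m, which is in the firm range. Backing off and rising.

Call:
jog_arm --targets '[{"dx": 4, "dy": 0, "dz": 0, "twist": 0}, {"dx": 10, "dy": 0, "dz": 0, "twist": 0}, {"dx": 16, "dy": 0, "dz": 0, "twist": 0}, {"dx": 16, "dy": 0, "dz": -15, "twist": 0}, {"dx": 16, "dy": 0, "dz": -40, "twist": 0}, {"dx": 16, "dy": 0, "dz": -70, "twist": 0}, {"dx": 16, "dy": 0, "dz": -100, "twist": 0}, {"dx": 16, "dy": 0, "dz": -130, "twist": 0}]'

```text
t: 23.08
ee_pos: [0.4241, -0.0412, 0.1848]
ee_rot: [0.863, -0.506, 0.0, -0.0]
wrist_force: [0.4, -0.6, -0.5]
opening: -0.0004
finger_force: 0.0
```

Call:
jog_arm --targets '[{"dx": 0, "dy": 0, "dz": 0, "twist": 0}, {"dx": 0, "dy": 0, "dz": 0, "twist": 0}, {"dx": 0, "dy": 0, "dz": 0, "twist": 0}]'

```text
t: 23.45
ee_pos: [0.4233, -0.0411, 0.1817]
ee_rot: [0.863, -0.506, -0.001, 0.0]
wrist_force: [-0.3, -0.3, 0.2]
opening: 0.0001
finger_force: 0.0
```

Run:
```python
from h import *
s=status.state(); print(s['t'],s['ee_pos'],s['wrist_force'])
c=cam('side'); P=cloud(c); m=(np.hypot(P[...,0]-.4765,P[...,1]-.0118)<.012)&(P[...,2]>.09)&(P[...,2]<.14)
k=P[m]; print(len(k),k.min(0),k.max(0),k.mean(0))
```

```text
23.45 [ 0.42334053 -0.04108074  0.18174286] [-0.28225436 -0.27472103  0.20539033]
62 [0.46806908 0.0012682  0.09012878] [0.48376124 0.01915241 0.12536325] [0.47492718 0.00777599 0.11030303]
```

The burr hasn't moved and the arm is clear, so I'm handing in.

```bash
python3 -c "
from rig import sign_off
print(sign_off())"
```

```text
the job is handed in; nothing more can be done
None
```

I handed the job in at about 23.5 s: the red-banded burr is home on the depth stop and let go, the collet nut is turned to about 0.65 N m (firm), and the arm is clear of everything; the hand-in returned no verdict.

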